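Rack three sample jars in their colour-coded stands

ROBOT

A 7-joint arm with a two-finger parallel gripper is mounted at the origin on a cart in front of the work surface, level with it; the furniture and walls round the work are solid. World frame = base frame: x ahead of the robot, y to its left, z up, the work surface at z = 0. Lengths are in m, angles in rad, forces in N, time in s.
With the tool pointing down it reaches from about 0.425 to 0.875 m from the base axis. Payload 8.4 kg.
Tool frame: the origin (TCP) lies midway between the tips of the shut fingers; the grasp point (between the pads) lies bot.pinch_z behind it (bot.pinch_z is the distance from the TCP to the grasp point, in m); z points along the fingers, x is the direction in which the jaws open and shut, and the axes are right-handed (so a half turn about z gives the same grasp; the last joint's range is limited). The gripper opens to 85 mm and grips with 20 to 120 N. Pads are 22 mm wide; open, the fingers measure 114 mm over their backs; the gripper's body (76 mm by 85 mm) begins 54 mm behind the grasp point. The pads swing forward as they close: fully open they stand 13 mm farther back than shut.
Start: joints at [1.181, 0.333, 0.04, 1.465, -0.013, 1.343, -0.059], TCP at [0.186, -0.623, 0.231] pointing down, gripper open.
Joint ranges: [-2.58, 2.58], [-0.38, 2.09], [-1.3, 1.39], [0.25, 2.4], [-1.5, 4.64], [0.08, 2.09], [-2.65, 2.65]. Speed limits (rad/s): [2.22, 2.22, 2.79, 2.79, 3.14, 3.14, 3.14].

INTERFACE

Orientations are given as a rotation vector (axis times angle).
In Python, from station import bot gives the robot as it stands.
- The arm moves only by the tool carry_out, never from a script. Its argument "plan" is one flat list of numbers, 5 for each row, row after row: the closure in counts, from 0 (fully open) to 255 (shut), then the shift along the tool's x, y, z in m, then the turn about the tool's z in rad. A call has 1 to 12 rows; each row is the pose to reach, as a shift and turn from the pose commanded when the call began, along the tool's axes at that moment; what a row does not reach only later rows make up. A row lasts 1/8 s, in which the tool goes at most 62.5 mm and 10.7 degrees, less where a joint would pass 70% of its speed; a pose out of reach is approached as far as the arm can. A call with a gripper value outside its range is refused whole. The fingers move at their own pace and stop on an object; "squeeze" is the grip in N (left out, the last holds). Time passes only in rows, so rows that repeat a pose let the fingers close. It gives the time, the measured TCP pose, the force and the opening at its end, in the units of the state.
- bot.sense(): the state, without advancing time (a new reading comes with each control period).
- bot.grab_frame(name): name is "side" or "top" or "wrist"; returns the picture (384x512x3 uint8, blue, green, red); there is no depth.
- bot.camera_params(name): a dict with "mtx" (3x3 intrinsics, pixels), "rvec" (rotation vector, rad) and "tvec" (3), from world to camera coordinates, as OpenCV has them. Camera axes: x right, y down, z forward; pixel columns grow to the right and rows downward; lengths in m; the calibration is good to about 2 mm. A picture is of the moment at which its call begins: read the wrist's pose just before it. camera_params takes no time and is no camera call; for the wrist camera it gives the pose at the moment of the call.
- bot.sign_off(): hands the job in, once; it reports no verdict.
The state is a dict: "time_s": time; "joint_positions": joint angles; "joint_velocities": joint speeds; "joint_torque": joint torques, N m; "tcp_pos": TCP position; "tool_rot": TCP orientation; "force": force on the tool from outside, world axes, zero at the start; "wrist_torque": the same for the moment, N m; "gripper_width": finger opening in m.
Only numpy, scipy, OpenCV 4.12 (cv2) and the standard library are available. Lean on these libraries where they do the work, as an engineer would, in place of code of your own. Each camera call takes 0.05 s, during which the arm holds its last target. There are 200 camera calls.

TASK

Put the three sample jars of this milling run into the jar stands of the same colour as their lids, one at a time in the order they were drawn: red lid first, then yellow, then black. Set each jar down gently, without dropping it, so it stands upright inside its own cup, never in a cup of another colour, and leave the check weight, the standing bolt and the spacer block where they are.

Things in the scene. Friction and masses are not known exactly. Their poses are not given: they have to be found in the camera images.
- red_jar: sample jar with a red screw lid and a printed label, standing upright, 44 mm diameter (lid the widest), 105 mm tall, lid from 85 mm up to the top, about 0.1 to 0.2 kg; origin at the centre of its underside, z up. It may be turned any way about z.
- yellow_jar: sample jar with a yellow screw lid and a printed label, standing upright, 42 mm diameter (lid the widest), 105 mm tall, lid from 85 mm up to the top, about 0.1 to 0.2 kg; origin at the centre of its underside, z up. It may be turned any way about z.
- black_jar: sample jar with a black screw lid and a printed label, standing upright, 41 mm diameter (lid the widest), 105 mm tall, lid from 85 mm up to the top, about 0.1 to 0.2 kg; origin at the centre of its underside, z up. It may be turned any way about z.
- red_stand: red plastic cup-shaped jar stand on a dark steel foot disc, fixed to the worktop: foot 82 mm diameter, cup 76 mm outside and 66 mm inside diameter, rim 27 mm above the worktop, inner floor 8 mm above the worktop. Origin on the worktop at its centre, z up. A jar stands inside with about 11 mm of room all round.
- yellow_stand: yellow plastic cup-shaped jar stand on a dark steel foot disc, fixed to the worktop: foot 82 mm diameter, cup 76 mm outside and 66 mm inside diameter, rim 27 mm above the worktop, inner floor 8 mm above the worktop. Origin on the worktop at its centre, z up. A jar stands inside with about 11 mm of room all round.
- black_stand: black plastic cup-shaped jar stand on a dark steel foot disc, fixed to the worktop: foot 82 mm diameter, cup 76 mm outside and 66 mm inside diameter, rim 27 mm above the worktop, inner floor 8 mm above the worktop. Origin on the worktop at its centre, z up. A jar stands inside with about 11 mm of room all round.
- weight: bystander: pale metal check weight with a knob, 38 mm diameter, 52 mm tall, standing loose; origin at the centre of its underside
- bolt: bystander: steel M10 hex bolt standing loose on its head, 52 mm tall, head 19 mm wide; origin at the centre of its underside; easily knocked over
- block: bystander: cream nylon spacer block with a small hole in its top, 40 x 62 x 34 mm (x, y, z), lying loose; origin at the centre of its underside
- mill_handle (a point): obstacle: middle of the grip bar standing out from the closed lid of the grey mill, which stands right of the jars (about y -0.4 to 0.0, from x 0.5 back) and is about 0.45 m tall; fold the arm back towards its base before swinging past it. The tools lying about on the worktop are not part of the job.

How it is judged:
On the way, in this order (a step that is already met when the one before it is completed fails the run):
1. the red-lidded jar stands in the red stand, let go and at rest (horizontal distance between red_jar and red_stand below 0.014 m and z of red_jar in the frame of red_stand between 0.003 and 0.013 m and angle between red_jar's own z axis and vertical below 0.1 rad and contact force between red_jar and the fingers below 0.05 N and linear speed of red_jar below 0.02 m/s), for 0.2 s.
2. the yellow-lidded jar stands in the yellow stand, let go and at rest (horizontal distance between yellow_jar and yellow_stand below 0.014 m and z of yellow_jar in the frame of yellow_stand between 0.003 and 0.013 m and angle between yellow_jar's own z axis and vertical below 0.1 rad and contact force between yellow_jar and the fingers below 0.05 N and linear speed of yellow_jar below 0.02 m/s), for 0.2 s.
3. the black-lidded jar stands in the black stand, let go and at rest (horizontal distance between black_jar and black_stand below 0.014 m and z of black_jar in the frame of black_stand between 0.003 and 0.013 m and angle between black_jar's own z axis and vertical below 0.1 rad and contact force between black_jar and the fingers below 0.05 N and linear speed of black_jar below 0.02 m/s), for 0.2 s.
At the end, for the whole second after the job is handed in: Each jar stands upright (within 0.1 rad) on the inner floor of the stand of its lid's colour, its axis within 14 mm of the stand's centre, all three released and at rest (all of step 1 and all of step 2 and all of step 3); the robot touches nothing.
It fails at once if the check weight, standing bolt or spacer block was shifted more than 15 mm or knocked over (distance of any of weight, bolt, block from where it was at the start of the episode above 0.015 m or angle between any of weight, bolt, block's own z axis and vertical above 0.5 rad).
It fails at once if a jar was knocked over (angle between any of red_jar, yellow_jar, black_jar's own z axis and vertical above 0.9 rad).
It fails at once if a jar was pressed down hard (over 60 N on its stand) (contact force between red_jar and red_stand above 60 N or contact force between yellow_jar and yellow_stand above 60 N or contact force between black_jar and black_stand above 60 N).
It fails at once if a jar was dropped (more than about 2 cm of free fall) ((contact force between red_jar and the fingers below 0.05 N and linear speed of red_jar above 0.6 m/s) or (contact force between yellow_jar and the fingers below 0.05 N and linear speed of yellow_jar above 0.6 m/s) or (contact force between black_jar and the fingers below 0.05 N and linear speed of black_jar above 0.6 m/s)).
It fails at once if a jar was put in the stand of another colour ((horizontal distance between red_jar and yellow_stand below 0.02 m and z of red_jar in the frame of yellow_stand below 0.013 m) or (horizontal distance between red_jar and black_stand below 0.02 m and z of red_jar in the frame of black_stand below 0.013 m) or (horizontal distance between yellow_jar and red_stand below 0.02 m and z of yellow_jar in the frame of red_stand below 0.013 m) or (horizontal distance between yellow_jar and black_stand below 0.02 m and z of yellow_jar in the frame of black_stand below 0.013 m) or (horizontal distance between black_jar and red_stand below 0.02 m and z of black_jar in the frame of red_stand below 0.013 m) or (horizontal distance between black_jar and yellow_stand below 0.02 m and z of black_jar in the frame of yellow_stand below 0.013 m)).
It also fails if it takes over 86 s, if anything falls off the work surface, if the arm or the gripper's body presses on something with over 40 N, if the wrist force passes 120 N, or if a joint passes its speed limit or range.

## Working session

There is one attempt and no reset: what is moved stays moved. The work goes in short steps, Python scripts to look and compute and a tool call to move; the robot and the scene stay as the last step left them, time stands still between calls to the robot, and variables do not carry over. Pictures are saved under pics/ and viewed, about 12 in all and at most 16, crops included, and the job is handed in when it is done.

Besides the shell and the picture viewer there is one more tool, called after "Emit:" in YAML: its name, and indented under it one key for each argument. carry_out: Moves the arm, as the interface text tells. Its arguments: {"type":"object","properties":{"plan":{"type":"array"},"squeeze":{"type":"number"}},"required":["plan"]}

```bash
mkdir -p pics; ls; python3 - <<'E'
from station import bot
import cv2,numpy as np
s=bot.sense();print({k:np.round(v,3) for k,v in s.items()},bot.pinch_z)
for n in("top","side"):
    p=bot.camera_params(n);print(n,{k:np.round(v,3).tolist() for k,v in p.items()})
    cv2.imwrite(f"pics/{n}0.png",bot.grab_frame(n))
E
```

```text
pics
{'time_s': np.float64(0.0), 'joint_positions': array([ 1.181,  0.334,  0.04 ,  1.466, -0.013,  1.343, -0.058]), 'joint_velocities': array([-0.001,  0.001,  0.001, -0.   , -0.   , -0.001, -0.001]), 'joint_torque': array([-1.0000e-03, -6.5857e+01,  1.3650e+00, -4.0555e+01,  1.7000e-02,
        1.3000e-02, -0.0000e+00]), 'tcp_pos': array([ 0.186, -0.622,  0.23 ]), 'tool_rot': array([-2.519e+00,  1.876e+00,  2.000e-03]), 'force': array([-0.254,  0.447, -0.373]), 'wrist_torque': array([0.02 , 0.012, 0.057]), 'gripper_width': np.float64(0.086)} 0.0187
top {'mtx': [[449.535, 0.0, 250.064], [0.0, 449.535, 191.72], [0.0, 0.0, 1.0]], 'rvec': [2.152, -2.194, 0.103], 'tvec': [-0.012, 0.547, 1.465]}
side {'mtx': [[469.01, 0.0, 253.518], [0.0, 469.01, 200.217], [0.0, 0.0, 1.0]], 'rvec': [0.016, -2.775, 1.424], 'tvec': [0.535, 0.118, 1.28]}
```

View pics/top0.png

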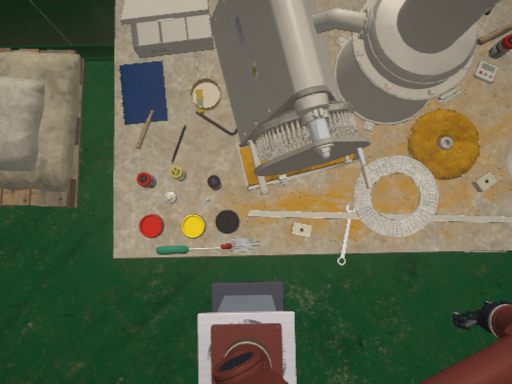

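View pics/side0.png

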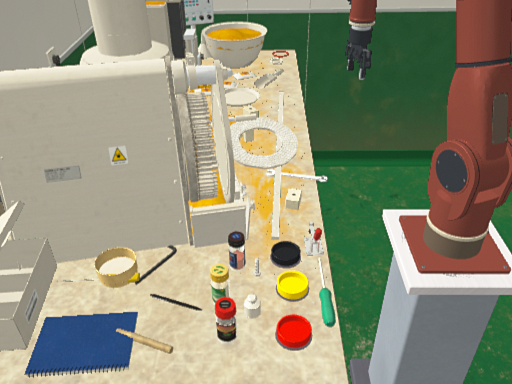

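The top view shows the jars' lids at red (145,180), yellow (177,172) and black (214,182). The stands are at (151,226), (193,227) and (228,221), the weight at (171,197), the bolt near (208,199) and the block at (302,229). In the side view the lids are at (225,305), (220,271) and (236,240).

```bash
cat > h.py <<'E'
import cv2,numpy as np
from station import bot
def ray(p,uv):
    R=cv2.Rodrigues(np.array(p["rvec"],float))[0];t=np.array(p["tvec"],float).ravel()
    d=R.T@np.linalg.inv(p["mtx"])@np.array([uv[0],uv[1],1.]);return -R.T@t,d/np.linalg.norm(d)
def plane(p,uv,z):
    c,d=ray(p,uv);return c+d*(z-c[2])/d[2]
def tri(p1,a,p2,b):
    (c1,d1),(c2,d2)=ray(p1,a),ray(p2,b)
    s=np.linalg.lstsq(np.c_[d1,-d2],c2-c1,rcond=None)[0];x,y=c1+s[0]*d1,c2+s[1]*d2
    return (x+y)/2,np.linalg.norm(x-y)
def proj(p,X):
    return cv2.projectPoints(np.array(X,float).reshape(-1,1,3),np.array(p["rvec"],float),np.array(p["tvec"],float),np.array(p["mtx"]),None)[0].reshape(-1,2)
def masks(im):
    h=cv2.cvtColor(im,cv2.COLOR_BGR2HSV);H,S,V=cv2.split(h)
    return dict(red=((H<8)|(H>172))&(S>150)&(V>70),yellow=(H>20)&(H<33)&(S>110)&(V>110),black=(V<62)&(S<150))
def blobs(m,amin=15):
    n,l,st,c=cv2.connectedComponentsWithStats(m.astype(np.uint8));return [(c[i].round(1).tolist(),st[i].tolist()) for i in range(1,n) if st[i][4]>=amin]
E
python3 - <<'E'
from h import *
I={n:cv2.imread(f"pics/{n}0.png") for n in("top","side")}
roi=dict(top=(110,150,260,250),side=(190,220,330,360))
for n,(a,b,c,d) in roi.items():
    for k,m in masks(I[n]).items():
        mm=np.zeros_like(m);mm[b:d,a:c]=m[b:d,a:c];print(n,k,blobs(mm,25))
p=bot.camera_params("top")
for u in[(171,197),(208,199),(302,229),(360,152),(268,180),(250,165),(240,132),(355,120)]:print(u,plane(p,u,.04).round(3),plane(p,u,.4).round(3))
c1=cv2.resize(I["top"][150:250,110:260],None,fx=4,fy=4,interpolation=cv2.INTER_CUBIC);c2=cv2.resize(I["side"][225:360,190:325],None,fx=400/135,fy=400/135,interpolation=cv2.INTER_CUBIC)
cv2.imwrite("pics/c1.png",cv2.resize(np.hstack([c1,c2]),(800,320)))
E
```

```text
top red [([143.6, 179.1], [137, 173, 14, 13, 99]), ([150.5, 225.6], [139, 214, 24, 24, 428]), ([226.1, 246.2], [221, 244, 11, 5, 41])]
top yellow [([175.9, 171.8], [170, 166, 13, 13, 80]), ([192.5, 225.7], [181, 214, 24, 24, 453])]
top black [([226.8, 221.5], [216, 211, 22, 22, 388])]
side red [([317.3, 233.6], [314, 228, 8, 12, 60]), ([224.9, 308.8], [215, 297, 21, 23, 310]), ([293.5, 330.8], [277, 314, 34, 34, 948])]
side yellow [([267.3, 228.9], [261, 220, 11, 21, 111]), ([269.1, 242.7], [263, 240, 15, 7, 41]), ([219.0, 273.4], [210, 264, 19, 19, 251]), ([292.1, 284.4], [277, 270, 32, 30, 755])]
side black [([236.4, 242.5], [229, 237, 15, 10, 90]), ([285.4, 253.5], [272, 242, 28, 24, 554]), ([226.1, 335.9], [218, 331, 18, 10, 106])]
(171, 197) [0.533 0.237 0.04 ] [0.502 0.174 0.4  ]
(208, 199) [0.524 0.116 0.04 ] [0.495 0.083 0.4  ]
(302, 229) [ 0.42  -0.189  0.04 ] [ 0.417 -0.148  0.4  ]
(360, 152) [ 0.671 -0.389  0.04 ] [ 0.606 -0.299  0.4  ]
(268, 180) [ 0.583 -0.082  0.04 ] [ 0.54  -0.067  0.4  ]
(250, 165) [ 0.634 -0.024  0.04 ] [ 0.578 -0.023  0.4  ]
(240, 132) [0.746 0.007 0.04 ] [0.663 0.    0.4  ]
(355, 120) [ 0.779 -0.377  0.04 ] [ 0.688 -0.289  0.4  ]
```

View pics/c1.png

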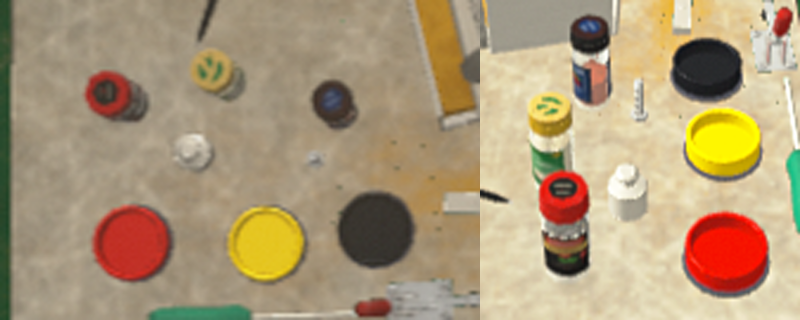

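The crop shows the lid tops clearly. In full-image pixels they are red (143.8,179.3), yellow (176.2,171.9) and black (213.8,181.9) from the top, and (225,303.5), (219.5,269.3) and (236.4,237.7) from the side. The weight is between the red and yellow jars, towards the stands, and the bolt is just in front of the black jar.

```bash
python3 - <<'E'
from h import *
t,s=bot.camera_params("top"),bot.camera_params("side")
P=dict(redj=((143.8,179.3),(225,303.5)),yelj=((176.2,171.9),(219.5,269.3)),blkj=((213.8,181.9),(236.4,237.7)),
 reds=((150.5,225.6),(293.5,330.)),yels=((192.5,225.7),(292.1,284)),blks=((226.8,221.5),(285.4,253)))
for k,(a,b) in P.items():
    z=.105 if k[-1]=='j' else .027
    X,e=tri(t,a,s,b);print(k,X.round(4),round(e,4),'top@z',plane(t,a,z).round(4),'side@z',plane(s,b,z).round(4))
print('weight',plane(t,(170.3,196.9),.05),'bolt',plane(t,(208.4,199.4),.05))
# handle: top of the mill in top & side
print('cam',ray(t,(0,0))[0],ray(s,(0,0))[0]); R=cv2.Rodrigues(bot.sense()["tool_rot"])[0];print(R.round(3))
w=bot.camera_params("wrist");print(np.array(w["mtx"]).round(1),(R.T@(ray(w,(0,0))[0]-bot.sense()["tcp_pos"])).round(3),(R.T@cv2.Rodrigues(w["rvec"])[0].T).round(2))
E
```

```text
redj [0.5865 0.3118 0.1038] 0.0021 top@z [0.5853 0.3115 0.105 ] side@z [0.5875 0.3128 0.105 ]
yelj [0.6071 0.2097 0.1035] 0.0001 top@z [0.6068 0.2095 0.105 ] side@z [0.6069 0.2113 0.105 ]
blkj [0.5742 0.0919 0.0974] 0.001 top@z [0.5728 0.0913 0.105 ] side@z [0.574  0.1008 0.105 ]
reds [0.4415 0.3096 0.0173] 0.0001 top@z [0.4413 0.3075 0.027 ] side@z [0.4422 0.3174 0.027 ]
yels [0.4383 0.1706 0.017 ] 0.0006 top@z [0.4384 0.1693 0.027 ] side@z [0.4387 0.1804 0.027 ]
blks [0.4502 0.0569 0.0153] 0.0002 top@z [0.45   0.0563 0.027 ] side@z [0.4509 0.0698 0.027 ]
weight [0.53285379 0.23801347 0.05      ] bolt [0.52228697 0.11395341 0.05      ]
cam [ 0.40616996 -0.02089666  1.50970527] [0.50365726 0.98129948 0.85029041]
[[ 0.287 -0.958 -0.001]
 [-0.958 -0.287  0.001]
 [-0.002  0.    -1.   ]]
[[330.3   0.  255.6]
 [  0.  330.3 193.4]
 [  0.    0.    1. ]] [ 0.    -0.069 -0.143] [[ 1.   -0.    0.  ]
 [ 0.    0.96  0.27]
 [-0.   -0.27  0.96]]
```

```bash
cat >> h.py <<'E'
def rows(wps,close=0,start=None):
    """wps: (x,y,z,yaw,nrows); polar interpolation from the sensed pose; prints rows in tool axes"""
    s=bot.sense();R=cv2.Rodrigues(s["tool_rot"])[0];p0=s["tcp_pos"];yaw0=np.arctan2(R[1,0],R[0,0])
    cur=np.array([np.hypot(p0[0],p0[1]),np.arctan2(p0[1],p0[0]),p0[2],yaw0]);out=[]
    for x,y,z,yaw,n in wps:
        tgt=np.array([np.hypot(x,y),np.arctan2(y,x),z,yaw])
        for i in range(1,n+1):
            q=cur+(tgt-cur)*i/n;d=R.T@(np.array([q[0]*np.cos(q[1]),q[0]*np.sin(q[1]),q[2]])-p0)
            out.append([close,*d.round(3).tolist(),round(float(-(q[3]-yaw0)),2)])
        cur=tgt
    print('pose',p0.round(4),'yaw',round(float(yaw0),3),'w',round(float(s["gripper_width"]),4),'t',round(float(s["time_s"]),2));print(len(out),sum(out,[]))
def pol(r,a):return r*np.cos(a),r*np.sin(a)
E
python3 - <<'E'
from h import *
rows([(*pol(.46,-1.22),.25,-1.22,4),(*pol(.46,-.2),.25,-.2,8)])
E
```

```text
pose [ 0.1862 -0.6223  0.2305] yaw -1.28 w 0.0852 t 0.1
12 [0, -0.047, -0.009, -0.005, -0.02, 0, -0.095, -0.017, -0.01, -0.03, 0, -0.143, -0.023, -0.014, -0.05, 0, -0.19, -0.028, -0.019, -0.06, 0, -0.198, -0.086, -0.019, -0.19, 0, -0.212, -0.143, -0.019, -0.32, 0, -0.234, -0.197, -0.019, -0.44, 0, -0.262, -0.248, -0.019, -0.57, 0, -0.297, -0.295, -0.019, -0.7, 0, -0.337, -0.338, -0.019, -0.83, 0, -0.383, -0.375, -0.019, -0.95, 0, -0.433, -0.406, -0.019, -1.08]
```

Emit:
carry_out:
  plan: [0,-0.05,-0.01,-0.005,-0.02,0,-0.095,-0.017,-0.01,-0.03,0,-0.143,-0.023,-0.014,-0.05,0,-0.19,-0.028,-0.02,-0.06,0,-0.198,-0.086,-0.02,-0.19,0,-0.212,-0.143,-0.02,-0.32,0,-0.234,-0.197,-0.02,-0.44,0,-0.262,-0.248,-0.02,-0.57,0,-0.297,-0.295,-0.02,-0.7,0,-0.337,-0.338,-0.02,-0.83,0,-0.383,-0.375,-0.02,-0.95,0,-0.433,-0.406,-0.02,-1.08]
  squeeze: 40

```text
time_s: 1.6
tcp_pos: [0.4516, -0.0896, 0.2511]
tool_rot: [-3.126, 0.307, 0.0]
force: [1.7, -0.1, -0.2]
gripper_width: 0.0857
```

```bash
python3 - <<'E'
from h import *
rows([(*pol(.46,.2),.25,.2,3),(.50,.22,.26,.2,3),(.50,.22,.26,.2,1)])
E
```

```text
pose [ 0.4516 -0.0896  0.2511] yaw -0.196 w 0.0857 t 1.6
7 [0, -0.004, -0.061, 0.0, -0.13, 0, -0.016, -0.12, 0.001, -0.26, 0, -0.036, -0.177, 0.001, -0.4, 0, -0.024, -0.22, -0.002, -0.4, 0, -0.016, -0.266, -0.006, -0.4, 0, -0.013, -0.313, -0.009, -0.4, 0, -0.013, -0.313, -0.009, -0.4]
```

Emit:
carry_out:
  plan: [0,-0.004,-0.06,0.0,-0.13,0,-0.016,-0.12,0.0,-0.26,0,-0.036,-0.175,0.0,-0.4,0,-0.024,-0.22,-0.002,-0.4,0,-0.016,-0.266,-0.006,-0.4,0,-0.013,-0.313,-0.009,-0.4,0,-0.013,-0.313,-0.009,-0.4,0,-0.013,-0.313,-0.009,-0.4]

```text
time_s: 2.6
tcp_pos: [0.5004, 0.2175, 0.2598]
tool_rot: [3.126, 0.314, -0.002]
force: [-0.0, 0.2, -0.1]
gripper_width: 0.0852
```

```bash
python3 - <<'E'
from h import *
import json
w=bot.camera_params("wrist");im=bot.grab_frame("wrist");cv2.imwrite("pics/w1.png",im)
json.dump({k:np.array(v).tolist() for k,v in w.items()},open("w1.json","w"))
for k,m in masks(im).items():
    for b in blobs(m,300):print(k,b,plane(w,b[0],.105).round(3),plane(w,b[0],.027).round(3))
X=[(.586,.312,.105),(.607,.21,.105),(.574,.092,.105),(.4415,.3085,.027),(.4385,.17,.027),(.45,.0565,.027)]
print(proj(w,X).round(1).tolist(),bot.sense()["tcp_pos"])
E
```

```text
red ([219.3, 68.0], [184, 31, 71, 75, 4213]) [0.451 0.304 0.105] [0.442 0.309 0.027]
red ([372.7, 89.5], [347, 64, 57, 52, 1614]) [0.584 0.313 0.105] [0.609 0.32  0.027]
yellow ([196.9, 189.1], [164, 157, 66, 65, 3333]) [0.449 0.195 0.105] [0.439 0.172 0.027]
black ([30.3, 21.3], [0, 0, 66, 46, 1170]) [0.294 0.309 0.105] [0.244 0.315 0.027]
black ([119.8, 12.1], [95, 0, 40, 37, 630]) [0.365 0.33  0.105] [0.334 0.342 0.027]
black ([79.1, 54.3], [50, 19, 59, 59, 1323]) [0.335 0.291 0.105] [0.295 0.293 0.027]
black ([122.6, 55.6], [110, 36, 22, 43, 319]) [0.37  0.298 0.105] [0.34  0.301 0.027]
black ([378.3, 89.6], [364, 77, 29, 27, 527]) [0.588 0.314 0.105] [0.615 0.322 0.027]
black ([66.4, 107.6], [0, 79, 128, 69, 1225]) [0.326 0.246 0.105] [0.284 0.235 0.027]
black ([426.3, 193.5], [383, 166, 86, 55, 537]) [0.66  0.234 0.105] [0.706 0.22  0.027]
black ([246.3, 335.7], [0, 212, 512, 172, 36874]) [0.525 0.045 0.105] [ 0.535 -0.018  0.027]
black ([193.6, 272.3], [164, 243, 60, 59, 2804]) [0.459 0.109 0.105] [0.451 0.063 0.027]
black ([301.5, 298.7], [283, 280, 39, 42, 1032]) [0.572 0.101 0.105] [0.595 0.053 0.027]
[[375.0, 91.5], [364.4, 206.5], [301.2, 306.4], [218.6, 68.3], [196.3, 190.4], [191.8, 276.3]] [0.50055336 0.21681283 0.25994093]
```

View pics/w1.png

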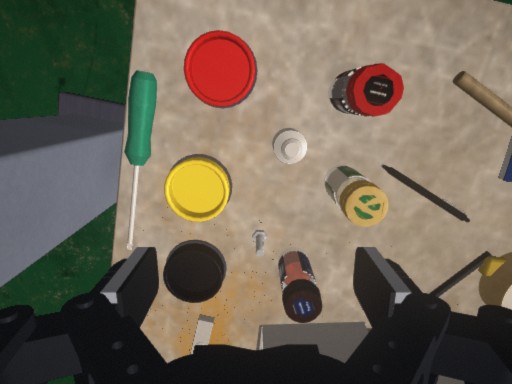

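The wrist view agrees with the fixed cameras to 2–3 mm. It shows the red lid top at (379,90), yellow at (366,205) and black at (302,304). The stands are at (219,68), (197,189) and (194,271).

```bash
python3 - <<'E'
from h import *
import json
w=json.load(open("w1.json"));w={k:np.array(v) for k,v in w.items()};t=bot.camera_params("top")
for n,a,b in [("rj",(143.8,179.3),(379,90)),("yj",(176.2,171.9),(366,205)),("bj",(213.8,181.9),(302,304)),("rs",(150.5,225.6),(219.5,68.3)),("ys",(192.5,225.7),(197.3,188.5)),("bs",(226.8,221.5),(194.5,271))]:
    X,e=tri(t,a,w,b);z=.105 if n[1]=='j' else .027;print(n,X.round(4),round(e,4),plane(w,b,z).round(4))
rows([(.587,.3125,.23,.2,3),(.587,.3125,.068,.2,4),(.587,.3125,.068,.2,1)])
E
```

```text
rj [0.5855 0.3117 0.1115] 0.0038 [0.589  0.3139 0.105 ]
yj [0.6081 0.2105 0.1023] 0.0022 [0.608  0.2117 0.105 ]
bj [0.5744 0.0919 0.1006] 0.0022 [0.5742 0.0949 0.105 ]
rs [0.4415 0.3092 0.0192] 0.0001 [0.4425 0.3087 0.027 ]
ys [0.4385 0.1703 0.0195] 0.0001 [0.4394 0.1725 0.027 ]
bs [0.4507 0.0569 0.0137] 0.0007 [0.4523 0.0646 0.027 ]
pose [0.5006 0.2168 0.2599] yaw 0.199 w 0.0854 t 2.65
8 [0, 0.035, -0.024, 0.01, -0.0, 0, 0.07, -0.049, 0.02, -0.0, 0, 0.104, -0.077, 0.03, -0.0, 0, 0.104, -0.077, 0.07, -0.0, 0, 0.104, -0.077, 0.111, -0.0, 0, 0.104, -0.077, 0.151, -0.0, 0, 0.104, -0.077, 0.192, -0.0, 0, 0.104, -0.077, 0.192, -0.0]
```

Emit:
carry_out:
  plan: [0,0.035,-0.024,0.01,0,0,0.07,-0.049,0.02,0,0,0.104,-0.077,0.03,0,0,0.104,-0.077,0.07,0,0,0.104,-0.077,0.11,0,0,0.104,-0.077,0.15,0,0,0.104,-0.077,0.18,0,0,0.104,-0.077,0.192,0,0,0.104,-0.077,0.192,0,255,0.104,-0.077,0.192,0,255,0.104,-0.077,0.192,0,255,0.104,-0.077,0.192,0]
  squeeze: 40

```text
time_s: 4.15
tcp_pos: [0.5878, 0.3144, 0.0696]
tool_rot: [-3.125, -0.313, -0.003]
force: [-0.7, -0.8, 6.2]
gripper_width: 0.0427
```

Emit:
carry_out:
  plan: [255,0,0,0,0,255,0,0,0,0,255,0,0,0,0,255,0,0,0,0,255,0,0,-0.01,0,255,0,0,-0.03,0,255,0,0,-0.06,0,255,0,0,-0.09,0,255,0,0,-0.1,0,255,0,0,-0.1,0]

```text
time_s: 5.4
tcp_pos: [0.5874, 0.3141, 0.169]
tool_rot: [-3.126, -0.313, -0.002]
force: [-0.4, 0.0, -3.4]
gripper_width: 0.0426
```

```bash
python3 - <<'E'
from h import *
cv2.imwrite("pics/w2.png",bot.grab_frame("wrist"));print(bot.sense()["tcp_pos"])
rows([(.442,.309,.168,.2,5)],255)
E
```

```text
[0.58706069 0.31373928 0.16786859]
pose [0.5871 0.3137 0.1679] yaw 0.2 w 0.0428 t 5.45
5 [255, -0.029, -0.007, -0.0, -0.0, 255, -0.057, -0.013, -0.0, -0.0, 255, -0.086, -0.018, -0.0, -0.0, 255, -0.115, -0.022, -0.0, -0.0, 255, -0.143, -0.024, -0.0, -0.0]
```

View pics/w2.png

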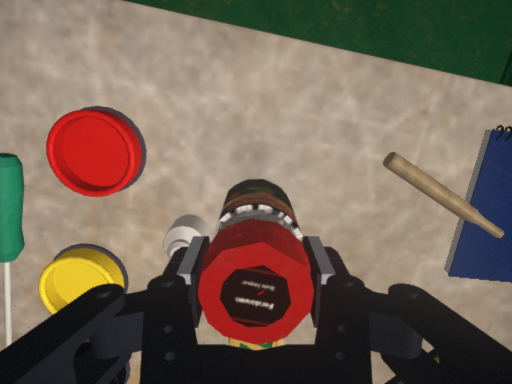

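The red jar hangs upright between the pads, with its lid at about (255,290). The red stand is at (97,150).

```bash
python3 - <<'E'
from h import *
w=bot.camera_params("wrist");im=cv2.imread("pics/w2.png")
print(plane(w,(255,296),.205),proj(w,[(.442,.309,.027),(.442,.309,.008)]))
for b in blobs(masks(im)["red"],500):print(b,plane(w,b[0],.027).round(4),plane(w,b[0],.02).round(4))
E
```

```text
[0.58654744 0.31406601 0.205     ] [[ 89.74467968 153.58363061]
 [ 99.71563125 150.28610973]]
([93.4, 151.9], [46, 109, 96, 88, 6523]) [0.445  0.3111 0.027 ] [0.4418 0.3093 0.02  ]
([255.6, 276.7], [198, 219, 117, 125, 8251]) [0.6059 0.2206 0.027 ] [0.6067 0.2166 0.02  ]
```

Emit:
carry_out:
  plan: [255,-0.03,-0.007,0,0,255,-0.06,-0.013,0,0,255,-0.09,-0.018,0,0,255,-0.12,-0.022,0,0,255,-0.143,-0.024,0,0,255,-0.143,-0.024,0,0,255,-0.143,-0.024,0,0]

```text
time_s: 6.32
tcp_pos: [0.4428, 0.3086, 0.1678]
tool_rot: [3.126, 0.312, -0.001]
force: [0.2, -0.9, -2.4]
gripper_width: 0.0429
```

```bash
python3 - <<'E'
from h import *
s=bot.sense();w=bot.camera_params("wrist");im=bot.grab_frame("wrist");cv2.imwrite("pics/w3.png",im)
print(s["tcp_pos"],s["force"])
for k,m in masks(im).items():
  if k!='black':
    for b in blobs(m,500):print(k,b,plane(w,b[0],.027).round(4),plane(w,b[0],.205).round(4))
E
```

```text
[0.44283736 0.3086225  0.16780138] [ 0.16396124 -0.88433618 -2.43205512]
red ([253.8, 166.1], [212, 136, 86, 70, 3592]) [0.4386 0.3212 0.027 ] [0.4324 0.356  0.205 ]
red ([255.7, 276.9], [198, 219, 117, 126, 8343]) [0.4617 0.2153 0.027 ] [0.441  0.3167 0.205 ]
yellow ([211.2, 333.2], [194, 310, 47, 35, 543]) [0.4301 0.1435 0.027 ] [0.4293 0.29   0.205 ]
```

View pics/w3.png

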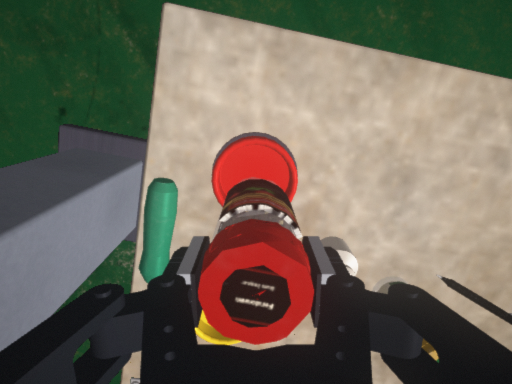

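The red stand is centred at column 255, directly below the held jar, whose axis is also at about 255. It is lined up, so I'll lower it.

Emit:
carry_out:
  plan: [255,0,0,0.03,0,255,0,0,0.06,0,255,0,0,0.075,0,255,0,0,0.083,0,255,0,0,0.087,0,255,0,0,0.089,0,255,0,0,0.089,0,255,0,0,0.089,0]

```text
time_s: 7.38
tcp_pos: [0.4426, 0.3093, 0.0798]
tool_rot: [-3.126, -0.313, -0.001]
force: [0.4, -0.4, -1.0]
gripper_width: 0.0428
```

Emit:
carry_out:
  plan: [255,0,0,0.001,0,255,0,0,0.0015,0,255,0,0,0.0015,0]

```text
time_s: 7.75
tcp_pos: [0.4423, 0.3091, 0.0778]
tool_rot: [-3.126, -0.314, 0.0]
force: [1.0, 0.6, -1.8]
gripper_width: 0.0429
```

Emit:
carry_out:
  plan: [255,0,0,0.001,0,255,0,0,0.001,0,255,0,0,0.001,0]

```text
time_s: 8.12
tcp_pos: [0.4425, 0.3093, 0.0775]
tool_rot: [3.126, 0.314, 0.001]
force: [-2.3, -1.0, 6.2]
gripper_width: 0.0428
```

Emit:
carry_out:
  plan: [100,0,0,0,0,60,0,0,0,0,0,0,0,0,0,0,0,0,0,0,0,0,0,-0.02,0,0,0,0,-0.07,0,0,0,0,-0.12,0,0,0,0,-0.15,0,0,0,0,-0.15,0]

```text
time_s: 9.25
tcp_pos: [0.4433, 0.3104, 0.2306]
tool_rot: [-3.124, -0.314, -0.008]
force: [-0.6, -0.3, -0.2]
gripper_width: 0.0856
```

```bash
python3 - <<'E'
from h import *
w=bot.camera_params("wrist");im=bot.grab_frame("wrist");cv2.imwrite("pics/w4.png",im);cv2.imwrite("pics/t4.png",bot.grab_frame("top"))
print(proj(w,[(.442,.309,.113),(.442,.309,.027),(.608,.211,.105)]).round(1).tolist())
rows([(.52,.25,.23,.2,2),(.608,.211,.23,.2,3),(.608,.211,.068,.2,4)])
E
```

```text
[[253.0, 189.1], [253.1, 168.0], [404.1, 317.8]]
pose [0.4423 0.3092 0.2275] yaw 0.2 w 0.0851 t 9.35
9 [0, 0.033, 0.035, -0.001, 0.0, 0, 0.064, 0.073, -0.002, 0.0, 0, 0.091, 0.09, -0.002, 0.0, 0, 0.117, 0.109, -0.002, 0.0, 0, 0.143, 0.129, -0.002, 0.0, 0, 0.143, 0.129, 0.038, 0.0, 0, 0.143, 0.129, 0.079, 0.0, 0, 0.143, 0.129, 0.119, 0.0, 0, 0.143, 0.129, 0.16, 0.0]
```

View pics/w4.png

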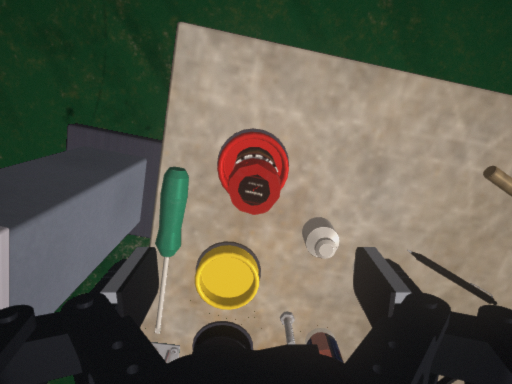

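The red jar stands upright in its cup. Its lid is at (255,188) against a predicted (253,189), and the cup ring is centred at (253,167). Next is yellow.

Emit:
carry_out:
  plan: [0,0.033,0.035,0,0,0,0.064,0.073,0,0,0,0.091,0.09,0,0,0,0.117,0.109,0,0,0,0.143,0.129,0,0,0,0.143,0.129,0.04,0,0,0.143,0.129,0.08,0,0,0.143,0.129,0.12,0,0,0.143,0.129,0.15,0,0,0.143,0.129,0.16,0,0,0.143,0.129,0.16,0,255,0.143,0.129,0.16,0]

```text
time_s: 10.85
tcp_pos: [0.6088, 0.2116, 0.0682]
tool_rot: [-3.125, -0.314, -0.003]
force: [-0.4, 0.6, -0.4]
gripper_width: 0.0697
```

Emit:
carry_out:
  plan: [255,0,0,0,0,255,0,0,0,0,255,0,0,0,0,255,0,0,0,0,255,0,0,0,0,255,0,0,-0.01,0,255,0,0,-0.03,0,255,0,0,-0.06,0,255,0,0,-0.09,0,255,0,0,-0.1,0,255,0,0,-0.1,0]

```text
time_s: 12.22
tcp_pos: [0.6083, 0.2112, 0.1675]
tool_rot: [-3.126, -0.313, -0.002]
force: [-0.5, 0.1, -1.3]
gripper_width: 0.0402
```

```bash
python3 - <<'E'
from h import *
rows([(.4387,.1708,.168,.2,5)],255)
print(bot.sense()["force"])
E
```

```text
pose [0.6083 0.2112 0.1675] yaw 0.2 w 0.0402 t 12.22
5 [255, -0.035, 0.0, -0.0, -0.0, 255, -0.07, 0.001, -0.0, -0.0, 255, -0.105, 0.002, -0.0, -0.0, 255, -0.14, 0.004, -0.001, -0.0, 255, -0.174, 0.006, -0.001, -0.0]
[-0.45486312  0.09401559 -1.31954143]
```

Emit:
carry_out:
  plan: [255,-0.035,0,0,0,255,-0.07,0.001,0,0,255,-0.105,0.002,0,0,255,-0.14,0.004,0,0,255,-0.174,0.006,0,0,255,-0.174,0.006,0,0,255,-0.174,0.006,0,0]

```text
time_s: 13.1
tcp_pos: [0.4391, 0.1703, 0.1665]
tool_rot: [3.126, 0.313, -0.0]
force: [0.5, -1.0, -0.6]
gripper_width: 0.0398
```

```bash
python3 - <<'E'
from h import *
s=bot.sense();w=bot.camera_params("wrist");im=bot.grab_frame("wrist");cv2.imwrite("pics/w5.png",im)
print(s["tcp_pos"],s["force"],proj(w,[(.4387,.1708,.027)]))
E
```

```text
[0.43908948 0.17030872 0.16650275] [ 0.53489498 -0.99577032 -0.6226618 ] [[255.28416198 180.52162313]]
```

View pics/w5.png

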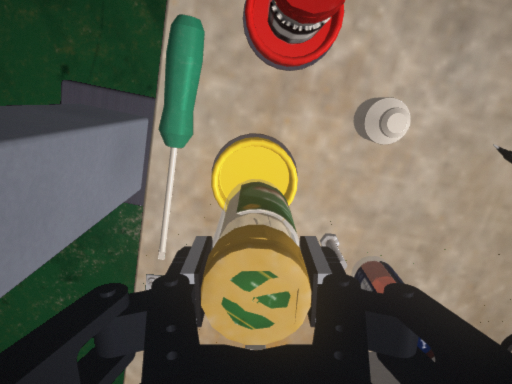

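The yellow jar is held with its lid at (256,292), directly above its cup centre at (255,180).

Emit:
carry_out:
  plan: [255,0,0,0.03,0,255,0,0,0.06,0,255,0,0,0.075,0,255,0,0,0.083,0,255,0,0,0.087,0,255,0,0,0.089,0,255,0,0,0.09,0,255,0,0,0.09,0]

```text
time_s: 14.15
tcp_pos: [0.439, 0.1707, 0.0771]
tool_rot: [3.126, 0.313, 0.001]
force: [-0.3, -0.2, -1.5]
gripper_width: 0.0401
```

Emit:
carry_out:
  plan: [255,0,0,0.0005,0,255,0,0,0.001,0,255,0,0,0.001,0]

```text
time_s: 14.52
tcp_pos: [0.4389, 0.1706, 0.0759]
tool_rot: [-3.126, -0.314, -0.0]
force: [0.3, 0.4, -1.0]
gripper_width: 0.0402
```

Emit:
carry_out:
  plan: [255,0,0,0.001,0,255,0,0,0.001,0,255,0,0,0.001,0]

```text
time_s: 14.9
tcp_pos: [0.439, 0.1708, 0.0758]
tool_rot: [3.125, 0.313, 0.001]
force: [-5.5, -1.7, 14.1]
gripper_width: 0.0406
```

Emit:
carry_out:
  plan: [100,0,0,0,0,60,0,0,0,0,0,0,0,0,0,0,0,0,0,0,0,0,0,-0.02,0,0,0,0,-0.07,0,0,0,0,-0.12,0,0,0,0,-0.155,0,0,0,0,-0.155,0]

```text
time_s: 16.02
tcp_pos: [0.4402, 0.1712, 0.2323]
tool_rot: [3.126, 0.313, 0.008]
force: [-0.0, -0.6, -0.6]
gripper_width: 0.0851
```

```bash
python3 - <<'E'
from h import *
w=bot.camera_params("wrist");im=bot.grab_frame("wrist");cv2.imwrite("pics/w6.png",im)
print(proj(w,[(.4387,.1708,.113),(.4387,.1708,.027),(.574,.0935,.105),(.4505,.058,.027)]).round(1).tolist())
rows([(.574,.0935,.23,.2,4),(.574,.0935,.068,.2,4)])
E
```

```text
[[253.1, 187.1], [253.2, 166.5], [379.3, 291.2], [244.1, 261.8]]
pose [0.4393 0.1707 0.2305] yaw 0.2 w 0.0854 t 16.07
8 [0, 0.031, 0.021, 0.0, -0.0, 0, 0.061, 0.045, 0.0, -0.0, 0, 0.09, 0.072, 0.001, -0.0, 0, 0.117, 0.102, 0.001, -0.0, 0, 0.117, 0.102, 0.041, -0.0, 0, 0.117, 0.102, 0.082, -0.0, 0, 0.116, 0.102, 0.122, -0.0, 0, 0.116, 0.102, 0.163, -0.0]
```

View pics/w6.png

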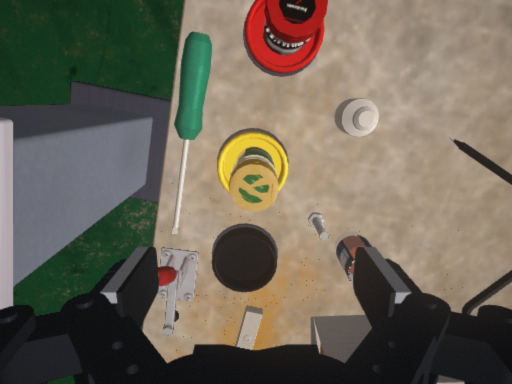

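The yellow jar is upright in its cup, with its lid at (254,187) against a predicted (253,187). The black cup's silhouette centre is (244,258), and the mill's corner is at (312,318), right of the black jar.

```bash
python3 - <<'E'
from h import *
w=bot.camera_params("wrist")
print(proj(w,[(.4506,.057,.0137),(.4506,.057,.027)]).round(1).tolist())
for z in(0,.05,.1,.15):print(z,plane(w,(312,318),z).round(3),plane(w,(358,317),z).round(3))
s=bot.camera_params("side"); print(proj(s,[(.55,0,.05),(.55,0.03,.05),(.574,.092,.105)]).round(0).tolist())
rows([(.574,.0925,.23,.2,4),(.574,.0925,.068,.2,4)])
E
```

```text
[[245.6, 257.8], [245.3, 263.1]]
0 [ 0.554 -0.019  0.   ] [ 0.613 -0.005  0.   ]
0.05 [0.537 0.016 0.05 ] [0.588 0.027 0.05 ]
0.1 [0.519 0.05  0.1  ] [0.563 0.06  0.1  ]
0.15 [0.502 0.085 0.15 ] [0.538 0.093 0.15 ]
[[248.0, 229.0], [248.0, 236.0], [237.0, 235.0]]
pose [0.4393 0.1707 0.2305] yaw 0.2 w 0.0854 t 16.07
8 [0, 0.031, 0.021, 0.0, -0.0, 0, 0.061, 0.046, 0.0, -0.0, 0, 0.089, 0.073, 0.001, -0.0, 0, 0.117, 0.103, 0.001, -0.0, 0, 0.116, 0.103, 0.041, -0.0, 0, 0.116, 0.103, 0.082, -0.0, 0, 0.116, 0.103, 0.122, -0.0, 0, 0.116, 0.103, 0.163, -0.0]
```

Emit:
carry_out:
  plan: [0,0.031,0.021,0,0,0,0.061,0.046,0,0,0,0.089,0.073,0,0,0,0.117,0.103,0,0,0,0.117,0.103,0,0,0,0.117,0.103,0.04,0,0,0.117,0.103,0.08,0,0,0.117,0.103,0.12,0,0,0.117,0.103,0.15,0,0,0.117,0.103,0.163,0,0,0.117,0.103,0.163,0,255,0.117,0.103,0.163,0]

```text
time_s: 17.58
tcp_pos: [0.5745, 0.0934, 0.068]
tool_rot: [-3.126, -0.314, -0.003]
force: [-1.2, 0.5, 0.5]
gripper_width: 0.0696
```

Emit:
carry_out:
  plan: [255,0,0,0,0,255,0,0,0,0,255,0,0,0,0,255,0,0,0,0,255,0,0,0,0,255,0,0,-0.01,0,255,0,0,-0.03,0,255,0,0,-0.06,0,255,0,0,-0.09,0,255,0,0,-0.1,0,255,0,0,-0.1,0]

```text
time_s: 18.95
tcp_pos: [0.5741, 0.0929, 0.1674]
tool_rot: [3.126, 0.313, 0.002]
force: [0.3, 0.4, -0.9]
gripper_width: 0.0396
```

```bash
python3 - <<'E'
from h import *
rows([(.4506,.0572,.168,.2,4)],255)
print(bot.sense()["force"])
E
```

```text
pose [0.5741 0.0929 0.1674] yaw 0.2 w 0.0396 t 18.95
4 [255, -0.032, 0.003, -0.0, -0.0, 255, -0.064, 0.006, -0.0, -0.0, 255, -0.096, 0.009, -0.001, -0.0, 255, -0.128, 0.01, -0.001, -0.0]
[ 0.33186781  0.40501979 -0.90528343]
```

Emit:
carry_out:
  plan: [255,-0.032,0.003,0,0,255,-0.064,0.006,0,0,255,-0.096,0.009,0,0,255,-0.128,0.01,0,0,255,-0.128,0.01,0,0,255,-0.128,0.01,0,0]

```text
time_s: 19.7
tcp_pos: [0.4507, 0.0576, 0.1665]
tool_rot: [-3.126, -0.313, 0.0]
force: [0.3, 0.6, -1.1]
gripper_width: 0.0394
```

```bash
python3 - <<'E'
from h import *
s=bot.sense();w=bot.camera_params("wrist");im=bot.grab_frame("wrist");cv2.imwrite("pics/w7.png",im)
print(s["tcp_pos"],s["force"],proj(w,[(.4506,.0572,.027),(.4506,.0572,0)]))
E
```

```text
[0.45067234 0.05755098 0.16649117] [ 0.26179084  0.56100293 -1.10402319] [[255.40313085 181.52151036]
 [255.37951325 174.74901536]]
```

View pics/w7.png

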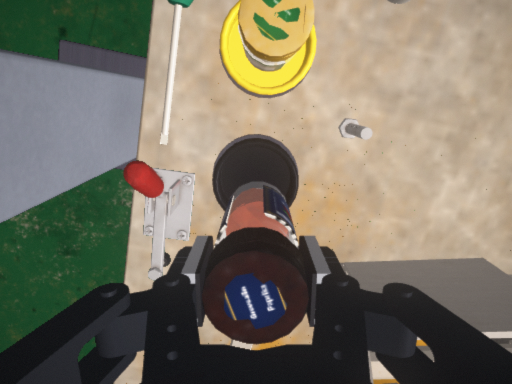

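The black jar is held above the black cup, with the cup centre at column 255 as before. The bolt is still standing at (355,129).

Emit:
carry_out:
  plan: [255,0,0,0.03,0,255,0,0,0.06,0,255,0,0,0.075,0,255,0,0,0.083,0,255,0,0,0.087,0,255,0,0,0.089,0,255,0,0,0.09,0,255,0,0,0.09,0]

```text
time_s: 20.75
tcp_pos: [0.4506, 0.0577, 0.0771]
tool_rot: [3.126, 0.313, 0.001]
force: [-0.1, -0.5, -1.2]
gripper_width: 0.0397
```

Emit:
carry_out:
  plan: [255,0,0,0.0005,0,255,0,0,0.001,0,255,0,0,0.001,0]

```text
time_s: 21.12
tcp_pos: [0.4505, 0.0577, 0.0759]
tool_rot: [3.126, 0.314, 0.0]
force: [-0.0, -1.3, -0.8]
gripper_width: 0.0395
```

Emit:
carry_out:
  plan: [255,0,0,0.0005,0,255,0,0,0.001,0,255,0,0,0.001,0]

```text
time_s: 21.5
tcp_pos: [0.4507, 0.0578, 0.0757]
tool_rot: [3.125, 0.313, 0.0]
force: [-2.9, -1.4, 12.3]
gripper_width: 0.0394
```

Emit:
carry_out:
  plan: [100,0,0,0,0,60,0,0,0,0,0,0,0,0,0,0,0,0,0,0,0,0,0,-0.02,0,0,0,0,-0.07,0,0,0,0,-0.12,0,0,0,0,-0.155,0,0,0,-0.05,-0.155,0,0,0,-0.08,-0.155,0,0,0,-0.08,-0.155,0]

```text
time_s: 22.88
tcp_pos: [0.4339, 0.1385, 0.2301]
tool_rot: [-3.125, -0.32, -0.001]
force: [0.1, 0.4, -0.6]
gripper_width: 0.0856
```

```bash
python3 - <<'E'
from h import *
w=bot.camera_params("wrist");im=bot.grab_frame("wrist");cv2.imwrite("pics/w8.png",im);cv2.imwrite("pics/s8.png",bot.grab_frame("side"))
T=[(.442,.309),(.4387,.1708),(.4506,.0572)]
print(proj(w,[(*t,.113) for t in T]+[(*t,.027) for t in T]).round(1).tolist(),bot.sense()["force"])
s=cv2.imread("pics/s8.png");cv2.imwrite("pics/c8.png",np.hstack([cv2.resize(im,(400,300)),cv2.resize(s[195:345,170:370],(400,300))]))
E
```

```text
[[318.3, -48.4], [269.8, 150.1], [255.4, 278.5], [301.2, -8.6], [266.2, 137.8], [255.3, 238.9]] [ 0.321397   -0.73600516 -0.06899789]
```

View pics/c8.png

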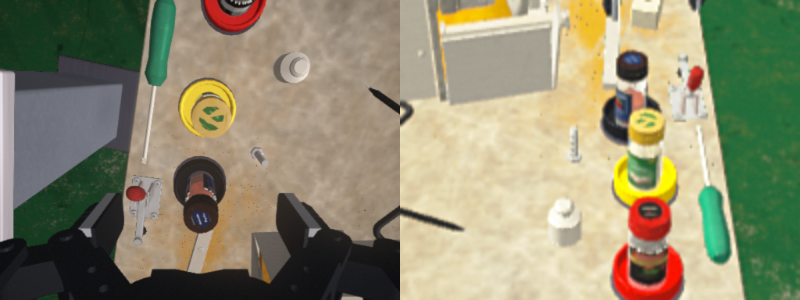

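All three jars stand upright in their own cups. The black lid is at about (258,274) against a predicted (255,278), or 2–3 mm off. The weight and bolt are standing where they were, and the gripper is clear. I'm handing in the job.

```bash
python3 -c "
from station import bot
print(bot.sign_off())"
```

```text
the job is handed in; nothing more can be done
None
```

I put the red, yellow and black jars into the stands of their own colour, in that order, and handed the job in at about 23 s of the 86 s allowed. Each jar was gripped by its lid and lowered in small steps until the floor was felt, at about 6, 14 and 12 N, then released before the arm rose.

**Last checks:** The final wrist and side pictures show all three jars upright in their own cups and the gripper open and clear at z ≈ 0.23 m. The red and yellow lids matched their expected positions to 1–2 pixels. The black lid was about 4–5 pixels off, or 2–3 mm, well inside the 14 mm limit.

**Bystanders:** The weight and bolt stand where they were by eye. The block stayed away from the arm's work area, but I did not measure its position again.

**Disagreement:** The views differed by up to 13 mm on the black cup's centre at rim height, because its black wall merges with the dark foot disc. I used the triangulated centre, where the views agree to about 1 mm. No check failed.

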